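# Return the deep sockets from the rail to their kit inserts

### The job

Put the four deep sockets that stand on the socket rail back into the kit tray: each upright, hexagon up as it stands now, down on the floor of the wooden insert whose pocket is made for its size. Leave everything else on the bench where it lies.

Things in the scene. Friction and masses are not known exactly. Their poses are not given: they have to be found in the camera images.
- socket_22 (a point): Deep socket, smallest of four: upright steel cylinder, 22 mm across, 78 mm tall. This point: its centre, 39 mm above its underside; z up, turn about z arbitrary. It stands loose over a 9 mm pin, 10 mm high, that enters its 13 mm square bottom hole: lift it straight up first.
- socket_32 (a point): Deep socket, second smallest of four: upright steel cylinder, 32 mm across, 78 mm tall. This point: its centre, 39 mm above its underside; z up, turn about z arbitrary. All four start on the rail in one straight row, in any order, 76 mm between centres: fingers fit beside the row, not between neighbours.
- socket_42 (a point): Deep socket, second largest of four: upright steel cylinder, 42 mm across, 78 mm tall. This point: its centre, 39 mm above its underside; z up, turn about z arbitrary. At the start its underside is 26 mm above the bench (all four).
- socket_52 (a point): Deep socket, largest of four: upright steel cylinder, 52 mm across, 78 mm tall. This point: its centre, 39 mm above its underside; z up, turn about z arbitrary. A hexagon hole opens in its top (all four); grip it round its outside.
- pocket_22 (a point): Pocket for the 22 mm socket, smallest of four: round hole 30 mm across, 16 mm deep, mouth flared to 38 mm, in a fixed 74 mm square wooden insert. This point: centre of its flat floor, 25 mm above the bench; z up, y along the row of inserts. The inserts stand in one straight row in the grey kit tray, in any order, 76 mm between centres.
- pocket_32 (a point): Pocket for the 32 mm socket, second smallest of four: round hole 40 mm across, 16 mm deep, mouth flared to 48 mm, in a fixed 74 mm square wooden insert. This point: centre of its flat floor, 25 mm above the bench; z up, y along the row of inserts. The insert's top face is 16 mm above this point (all four).
- pocket_42 (a point): Pocket for the 42 mm socket, second largest of four: round hole 50 mm across, 16 mm deep, mouth flared to 58 mm, in a fixed 74 mm square wooden insert. This point: centre of its flat floor, 25 mm above the bench; z up, y along the row of inserts. The tray's rims are lower than the inserts.
- pocket_52 (a point): Pocket for the 52 mm socket, largest of four: round hole 60 mm across, 16 mm deep, mouth flared to 68 mm, in a fixed 74 mm square wooden insert. This point: centre of its flat floor, 25 mm above the bench; z up, y along the row of inserts. A ratchet is fixed in the tray 64 mm behind the row; its top is 37 mm above the bench.
- tread_gauge: bystander: a loose yellow tyre tread gauge, 34 x 91 x 9 mm, lying flat between the rail and the kit tray; origin at the centre of its underside, y along its length. Not to be disturbed.

How it is judged:
By the outcome, as a careful person would: the job done as asked, in the order asked, and still so for the second after the job is handed in, with the robot touching nothing.
It also fails if it takes over 102 s, if anything falls off the work surface, if the arm or the gripper's body presses on something with over 40 N, if the wrist force passes 120 N, or if a joint passes its speed limit or range.

### The arm

A 6-joint arm with a two-finger parallel gripper is mounted at the origin on a cart in front of the work surface, level with it; the furniture and walls round the work are solid. World frame = base frame: x ahead of the robot, y to its left, z up, the work surface at z = 0. Lengths are in m, angles in degrees, forces in N, time in s.
With the tool pointing down it reaches from about 0.4 to 0.825 m from the base axis. Payload 7 kg.
Tool frame: the origin (TCP) lies on the centre line of the jaws, within the pads' length; the fingertips stand r.tip_reach ahead of it and the grasp point (between the pads) is the TCP (r.tip_reach is the distance from the TCP to the fingertips, in m); z points along the fingers, y is the line along which they close (so a half turn about z gives the same grasp; the last joint's range is limited). The gripper opens to 88 mm and grips with 3 to 60 N. Pads are 19 mm wide; open, the fingers measure 130 mm over their backs; the gripper's body (78 mm by 193 mm) begins 47 mm behind the grasp point.
Start: joints at [-46.977, 20.546, 0.682, 0, -70.136, -16.507], TCP at [0.301, -0.604, 0.209] pointing down, gripper open.
Joint ranges: [-176.03, 176.03], [-82.01, 121.73], [-58.28, 71.71], [-173.87, 95.51], [-174.79, -0.11], [-173.66, 173.66]. Speed limits (degrees/s): [136.94, 136.94, 172.46, 180, 180, 180].

### API

Orientations are given as [roll, pitch, yaw] about the fixed x, y, z axes, in that order (R = Rz(yaw) Ry(pitch) Rx(roll)).
In Python, from plant import sensors, cams, r gives the robot as it stands.
- The arm moves only by the tool drive_tool, never from a script. Its argument "rows" is a list of rows, each an object of numbers: "fingers": the gripper's target within -1 to 1 (fully open at 1, half-way at 0, shut at -1); "x", "y", "z": the shift along the tool's x, y, z in m; "spin": the turn about the tool's z in rad. A call has 1 to 10 rows; each row is the pose to reach, as a shift and turn from the pose commanded when the call began, along the tool's axes at that moment; what a row does not reach only later rows make up. A row lasts 1/8 s, in which the tool goes at most 62.5 mm and 10.7 degrees, less where a joint would pass 70% of its speed; a pose out of reach is approached as far as the arm can. A call with a gripper value outside its range is refused whole. The fingers move at their own pace and stop on an object; "newtons" is the grip in N (left out, the last holds). Time passes only in rows, so rows that repeat a pose let the fingers close. It gives the time, the measured TCP pose, the force, the opening and the grip force at its end, in the units of the state.
- sensors.get_state(): the state, without advancing time (a new reading comes with each control period).
- cams.capture(name): name is "scene" or "top" or "wrist"; returns a dict with "pixels" (420x560x3 uint8, red, green, blue), "intrinsics" (3x3 intrinsics, pixels), "k1" (the pictures are not rectified: a ray, as slopes to the right and down, at radius r is drawn at 1 + k1 r^2 times it, then the intrinsics apply), "eye" and "orientation" of the camera in the world; the wrist camera has in their place "T_tool_cam" (4x4, takes a point from camera to tool coordinates, whose origin is the TCP and whose axes are the flange's). Camera axes: x right, y up, looking along -z (the intrinsics and any distortion apply to the point x, -y, -z); pixel columns grow to the right and rows downward; lengths in m; the calibration is good to about 2 mm. A picture is of the moment at which its call begins: read the wrist's pose just before it. There is no depth.
- r.close_job(): hands the job in; it is judged then, once.
The state is a dict: "time_s": time; "joints": joint angles; "qd": joint speeds; "joint_torque": joint torques, N m; "tcp_pos": TCP position; "eef_rot": TCP orientation; "contact_force": force on the tool from outside, world axes, zero at the start; "moment": the same for the moment, N m; "gripper_width": finger opening in m; "gripper_force": force on a finger pad.
Only numpy, scipy, OpenCV 4.12 (cv2) and the standard library are available. Lean on these libraries where they do the work, as an engineer would, in place of code of your own. Each camera call takes 0.05 s, during which the arm holds its last target. There are 200 camera calls.

## Working session

There is one attempt and no reset: what is moved stays moved. The work goes in short steps, Python scripts to look and compute and a tool call to move; the robot and the scene stay as the last step left them, time stands still between calls to the robot, and variables do not carry over. Pictures are saved under pics/ and viewed, at most 14 in all, crops included, and the job is handed in when it is done.

Besides the shell and the picture viewer there is one more tool, called by a JSON object that holds its "fn" and its "kwargs", one argument or row to a line. drive_tool: Moves the arm, as the interface text tells. Its arguments: {"type":"object","properties":{"rows":{"type":"array"},"newtons":{"type":"number"}},"required":["rows"]}

```bash
mkdir -p pics; ls
python3 - <<'E'
from plant import sensors,cams,r
import cv2,json
s=sensors.get_state();print({k:s[k] for k in('time_s','tcp_pos','eef_rot','gripper_width')},r.tip_reach)
for n in('scene','top','wrist'):
    c=cams.capture(n);cv2.imwrite(f'pics/{n}0.png',c['pixels'][:,:,::-1])
    print(n,{k:(v.tolist() if hasattr(v,'tolist') else v) for k,v in c.items() if k!='pixels'})
E
```

```text
pics
{'time_s': 0.0, 'tcp_pos': array([ 0.30109465, -0.60352384,  0.20791767]), 'eef_rot': array([ 1.79903428e+02, -6.62685193e-03, -1.53491459e+02]), 'gripper_width': 0.08770003697015166} 0.019
scene {'intrinsics': [[398.3877069485974, 0.0, 283.3618059788908], [0.0, 398.3877069485974, 206.27028230649898], [0.0, 0.0, 1.0]], 'k1': -0.10842896987911398, 'eye': [-0.1298078879007055, 0.7034978160690571, 0.7416003634743911], 'orientation': [55.50167233235488, 0.6057906516527749, -138.0215346765614]}
top {'intrinsics': [[424.591805716833, 0.0, 272.43883023148095], [0.0, 424.591805716833, 203.171348237064], [0.0, 0.0, 1.0]], 'k1': 0.04187079755268582, 'eye': [0.3275700373102347, -0.006498659444646257, 1.0311434892182847], 'orientation': [11.789520858250203, -0.06972213185108075, -92.49927507585231]}
wrist {'intrinsics': [[346.0521004035372, 0.0, 278.5826243144332], [0.0, 346.0521004035372, 206.27551436005277], [0.0, 0.0, 1.0]], 'k1': 0.01607421801085516, 'T_tool_cam': [[-0.0005629619212661188, 0.9554567303887191, 0.2951306819508485, 0.08048296978207513], [0.9999998274070214, 0.0004882724268521782, 0.0003267659159196882, -0.0003892925331425712], [0.00016810651931246877, 0.29513081497013305, -0.9554568403623801, -0.17530559930121759], [0.0, 0.0, 0.0, 1.0]]}
```

View pics/top0.png

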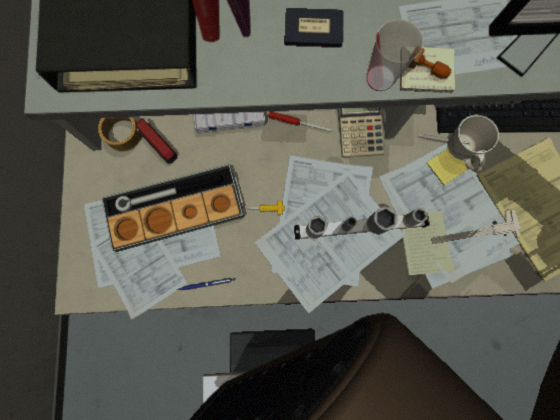

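View pics/scene0.png

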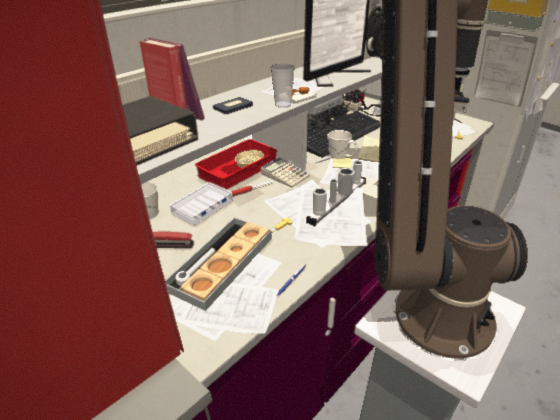

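Top view: tray at left with pockets near (125,229), (158,219), (190,212), (222,203). The gauge is at (268,208). The rail sockets are near (317,227), (348,224), (383,219) and (420,218). I'll zoom in on both rows.

Run:
```python
import cv2,numpy as np
t=cv2.imread('pics/top0.png');s=cv2.imread('pics/scene0.png')
f=lambda a,x,y,w,h:cv2.resize(a[y:y+h,x:x+w],(400,300),interpolation=cv2.INTER_CUBIC)
cv2.imwrite('pics/z0.png',np.vstack([np.hstack([f(t,95,150,160,120),f(t,290,180,160,120)]),np.hstack([f(s,160,210,120,90),f(s,300,150,88,66)])]))
```

```text
(no output)
```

View pics/z0.png

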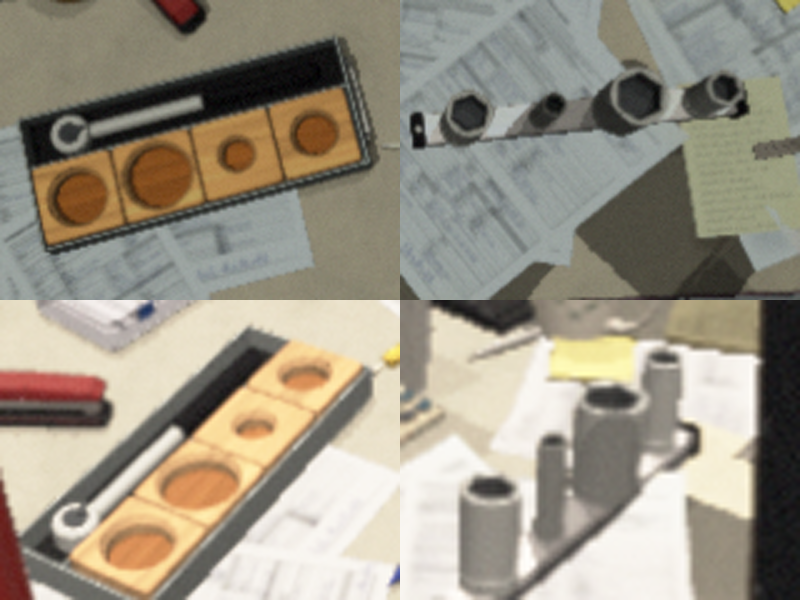

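Sockets from left (+y): 42, 22, 52, 32. Pockets from left: 42, 52, 22, 32. Next I triangulate the top rims and mouths.

```bash
cat > h.py <<'E'
import numpy as np,cv2
from scipy.spatial.transform import Rotation as R
from plant import sensors,cams,r
def pose(c,s=None):
    if 'eye' in c: return R.from_euler('xyz',c['orientation'],degrees=True).as_matrix(),np.array(c['eye'])
    Rt=R.from_euler('xyz',s['eef_rot'],degrees=True).as_matrix();T=np.array(c['T_tool_cam'])
    return Rt@T[:3,:3],Rt@T[:3,3]+s['tcp_pos']
def ray(c,P,uv):
    d=np.array([c['k1'],0,0,0,0.])
    p=cv2.undistortPoints(np.array(uv,float).reshape(-1,1,2),np.array(c['intrinsics']),d).reshape(-1,2)
    v=np.c_[p[:,0],-p[:,1],-np.ones(len(p))]@P[0].T
    return v/np.linalg.norm(v,axis=1)[:,None]
def proj(c,P,X):
    v=(np.atleast_2d(X)-P[1])@P[0]; x=v[:,0]/-v[:,2];y=-v[:,1]/-v[:,2]
    k=1+c['k1']*(x*x+y*y);K=np.array(c['intrinsics'])
    return np.c_[K[0,0]*k*x+K[0,2],K[1,1]*k*y+K[1,2]]
def atz(c,P,uv,z):
    v=ray(c,P,uv);return P[1]+v*((z-P[1][2])/v[:,2])[:,None]
def tri(e1,v1,e2,v2):
    out=[]
    for a,b in zip(v1,v2):
        t=np.linalg.lstsq(np.c_[a,-b],e2-e1,rcond=None)[0];p,q=e1+t[0]*a,e2+t[1]*b
        out.append([*((p+q)/2),np.linalg.norm(p-q)])
    return np.array(out)
E
python3 - <<'E'
from h import *
np.set_printoptions(precision=4,suppress=True)
a,b=cams.capture('top'),cams.capture('scene');A,B=pose(a),pose(b)
for n,t,s,z in(('sock 42 22 52 32',[(316.8,226),(351.2,221.2),(385.2,218),(420,215.2)],[(319.8,191.1),(333.2,180.8),(346.6,171.3),(358.1,162.1)],.104),
 ('pock 42 52 22 32',[(126.2,228.8),(158.6,220.4),(190.2,211.6),(221,203.6)],[(202,284.4),(219.7,265.5),(236.2,248.4),(251.5,233.1)],.041),
 ('gauge/shelf edge/shelf corner',[(284,208),(26,110)],[(291,219),(140,165)],0)):
    print(n);print(tri(A[1],ray(a,A,t),B[1],ray(b,B,s)));print(atz(a,A,t,z)[:,:2]);print(atz(b,B,s,z)[:,:2])
print(atz(a,A,[(560,95),(200,108)],.25))
E
```

```text
sock 42 22 52 32
[[ 0.4654 -0.1111  0.1055  0.0009]
 [ 0.4726 -0.1881  0.1039  0.0001]
 [ 0.4756 -0.2639  0.1045  0.0023]
 [ 0.4793 -0.3394  0.1065  0.0001]]
[[ 0.4652 -0.1115]
 [ 0.4727 -0.1881]
 [ 0.4766 -0.2634]
 [ 0.4796 -0.3403]]
[[ 0.4672 -0.1129]
 [ 0.4725 -0.1879]
 [ 0.4751 -0.2653]
 [ 0.4817 -0.3434]]
pock 42 52 22 32
[[0.4877 0.3289 0.0357 0.002 ]
 [0.5054 0.2545 0.0358 0.0008]
 [0.5234 0.1799 0.036  0.0009]
 [0.5393 0.1063 0.037  0.0006]]
[[0.4876 0.3278]
 [0.5042 0.2529]
 [0.5221 0.1787]
 [0.5382 0.1056]]
[[0.4821 0.3313]
 [0.5011 0.2579]
 [0.5192 0.1838]
 [0.5359 0.1098]]
gauge/shelf edge/shelf corner
[[ 0.5256 -0.0459  0.0098  0.0039]
 [ 0.6238  0.3697  0.3524  0.0534]]
[[ 0.5291 -0.0452]
 [ 0.8129  0.6016]]
[[ 0.5325 -0.0568]
 [ 1.2211  0.0658]]
[[ 0.6807 -0.5823  0.25  ]
 [ 0.6874  0.1193  0.25  ]]
```

```bash
cat >> h.py <<'E'
def go(x,y,z,yaw):
    s=sensors.get_state();Rt=R.from_euler('xyz',s['eef_rot'],degrees=True).as_matrix()
    d=Rt.T@(np.array([x,y,z])-s['tcp_pos']);dy=(yaw-s['eef_rot'][2]+180)%360-180
    print('xyz',d.round(4),'spin',round(-np.radians(dy),4),'rows',round(max(np.linalg.norm(d)/.0625,abs(dy)/10.7),1),'t',s['time_s'])
E
python3 - <<'E'
from h import *
go(.472,-.226,.25,-86.4)
a,b=cams.capture('top'),cams.capture('scene');A,B=pose(a),pose(b)
print(tri(A[1],ray(a,A,[(314,27),(196,88)]),B[1],ray(b,B,[(233,104),(197,128)])))
E
```

```text
xyz [-0.3215  0.2619 -0.0414] spin -1.1709 rows 6.7 t 0.25
[[ 0.8268527  -0.10923662  0.29089644  0.00142093]
 [ 0.70301127  0.12069023  0.3148573   0.01463651]]
```

{"fn": "drive_tool", "kwargs": {
  "rows": [
    {"x": -0.045,"y": 0.037,"z": -0.041,"spin": -0.16,"fingers": 1},
    {"x": -0.09,"y": 0.074,"z": -0.041,"spin": -0.33,"fingers": 1},
    {"x": -0.135,"y": 0.11,"z": -0.041,"spin": -0.5,"fingers": 1},
    {"x": -0.18,"y": 0.147,"z": -0.041,"spin": -0.66,"fingers": 1},
    {"x": -0.225,"y": 0.183,"z": -0.041,"spin": -0.83,"fingers": 1},
    {"x": -0.27,"y": 0.22,"z": -0.041,"spin": -1.0,"fingers": 1},
    {"x": -0.3215,"y": 0.262,"z": -0.0414,"spin": -1.171,"fingers": 1},
    {"x": -0.3215,"y": 0.262,"z": -0.0414,"spin": -1.171,"fingers": 1},
    {"x": -0.3215,"y": 0.262,"z": -0.0414,"spin": -1.171,"fingers": 1}
  ]
}}

```text
time_s: 1.48
tcp_pos: [0.4722, -0.2256, 0.2504]
eef_rot: [-180.0, -0.0, -86.4]
contact_force: [-0.7, -0.4, -0.1]
gripper_width: 0.0877
gripper_force: 0.0
```

Run:
```python
from h import *
s=sensors.get_state();c=cams.capture('wrist');P=pose(c,s)
print(s['tcp_pos'],s['eef_rot'],s['contact_force'])
cv2.imwrite('pics/w1.png',c['pixels'][:,:,::-1])
print(proj(c,P,[[.4654,-.1111,.104],[.4726,-.188,.104],[.4756,-.264,.104],[.4793,-.34,.104]]))
np.save('w1.npy',np.array([s['tcp_pos'],s['eef_rot']]))
```

```text
[ 0.47215589 -0.22559329  0.25036308] [-1.79997096e+02 -2.69285896e-03 -8.63564757e+01] [-0.7071409  -0.41862961 -0.05417501]
[[278.00278328 293.29756848]
 [275.59653207 224.41911853]
 [277.32677203 147.04728363]
 [278.50610958  57.55787753]]
```

View pics/w1.png

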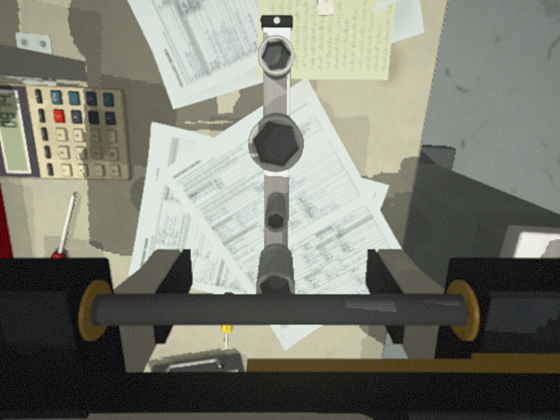

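Wrist view: socket tops at 32 (276,55), 52 (275.5,144.5), 22 (275.5,220), with 42 (276,289) partly hidden. All lie within about 2 px of the triangulated positions.

Run:
```python
from h import *
np.set_printoptions(precision=4,suppress=True)
s=sensors.get_state();c=cams.capture('wrist');P=pose(c,s)
p=atz(c,P,[(276,289),(275.5,220),(275.5,144.5),(276,55)],.104);print(p)
t=np.array([[.4654,-.1111],[.4726,-.188],[.4756,-.264],[.4793,-.34]])
i=np.arange(4)-1.5
for q in(p[:,:2],t,(p[:,:2]+t)/2):
    m=q.mean(0);d=(q*i[:,None]).sum(0);d/=np.linalg.norm(d);print(m,d,np.degrees(np.arctan2(d[0],-d[1])));print(m+i[:,None]*.076*d)
```

```text
[[ 0.4676 -0.1168  0.104 ]
 [ 0.4727 -0.1934  0.104 ]
 [ 0.477  -0.267   0.104 ]
 [ 0.4811 -0.3426  0.104 ]]
[ 0.4746 -0.23  ] [ 0.0594 -0.9982] 3.404276909496187
[[ 0.4678 -0.1162]
 [ 0.4724 -0.192 ]
 [ 0.4769 -0.2679]
 [ 0.4814 -0.3438]]
[ 0.4732 -0.2258] [ 0.0585 -0.9983] 3.3541300883479677
[[ 0.4666 -0.112 ]
 [ 0.471  -0.1878]
 [ 0.4754 -0.2637]
 [ 0.4799 -0.3396]]
[ 0.4739 -0.2279] [ 0.0589 -0.9983] 3.3790094427885458
[[ 0.4672 -0.1141]
 [ 0.4717 -0.1899]
 [ 0.4762 -0.2658]
 [ 0.4806 -0.3417]]
```

```bash
python3 -c "
from h import *
go(.4812,-.343,.075,-86.6)"
```

```text
xyz [ 0.1166 -0.0024  0.1752] spin 0.0021 rows 3.4 t 1.575
```

{"fn": "drive_tool", "kwargs": {
  "rows": [
    {"x": 0.058,"y": -0.001,"z": 0.0,"fingers": 1},
    {"x": 0.1166,"y": -0.0024,"z": 0.0,"fingers": 1},
    {"x": 0.1166,"y": -0.0024,"z": 0.03,"fingers": 1},
    {"x": 0.1166,"y": -0.0024,"z": 0.07,"fingers": 1},
    {"x": 0.1166,"y": -0.0024,"z": 0.11,"fingers": 1},
    {"x": 0.1166,"y": -0.0024,"z": 0.15,"fingers": 1},
    {"x": 0.1166,"y": -0.0024,"z": 0.175,"fingers": 1},
    {"x": 0.1166,"y": -0.0024,"z": 0.175,"fingers": 1},
    {"x": 0.1166,"y": -0.0024,"z": 0.175,"fingers": 1}
  ]
}}

```text
invalid input
```

{"fn": "drive_tool", "kwargs": {
  "rows": [
    {"fingers": -1},
    {"fingers": -1},
    {"fingers": -1},
    {"fingers": -1},
    {"fingers": -1},
    {"fingers": -1}
  ],
  "newtons": 35
}}

```text
invalid input
```

{"fn": "drive_tool", "kwargs": {
  "rows": [
    {"x": 0.058,"y": -0.001,"z": 0.0,"spin": 0,"fingers": 1},
    {"x": 0.1166,"y": -0.0024,"z": 0.0,"spin": 0,"fingers": 1},
    {"x": 0.1166,"y": -0.0024,"z": 0.03,"spin": 0,"fingers": 1},
    {"x": 0.1166,"y": -0.0024,"z": 0.07,"spin": 0,"fingers": 1},
    {"x": 0.1166,"y": -0.0024,"z": 0.11,"spin": 0,"fingers": 1},
    {"x": 0.1166,"y": -0.0024,"z": 0.15,"spin": 0,"fingers": 1},
    {"x": 0.1166,"y": -0.0024,"z": 0.175,"spin": 0,"fingers": 1},
    {"x": 0.1166,"y": -0.0024,"z": 0.175,"spin": 0,"fingers": 1},
    {"x": 0.1166,"y": -0.0024,"z": 0.175,"spin": 0,"fingers": 1}
  ]
}}

```text
time_s: 2.7
tcp_pos: [0.482, -0.3434, 0.0763]
eef_rot: [-179.9, -0.0, -86.5]
contact_force: [-0.0, -0.2, 0.4]
gripper_width: 0.088
gripper_force: 0.0
```

{"fn": "drive_tool", "kwargs": {
  "rows": [
    {"x": 0,"y": 0,"z": 0,"spin": 0,"fingers": -1},
    {"x": 0,"y": 0,"z": 0,"spin": 0,"fingers": -1},
    {"x": 0,"y": 0,"z": 0,"spin": 0,"fingers": -1},
    {"x": 0,"y": 0,"z": 0,"spin": 0,"fingers": -1},
    {"x": 0,"y": 0,"z": 0,"spin": 0,"fingers": -1},
    {"x": 0,"y": 0,"z": 0,"spin": 0,"fingers": -1},
    {"x": 0,"y": 0,"z": 0,"spin": 0,"fingers": -1},
    {"x": 0,"y": 0,"z": 0,"spin": 0,"fingers": -1}
  ],
  "newtons": 35
}}

```text
time_s: 3.7
tcp_pos: [0.4818, -0.3422, 0.0752]
eef_rot: [-180.0, 0.0, -86.4]
contact_force: [0.0, 0.1, -0.9]
gripper_width: 0.0306
gripper_force: 35.0
```

{"fn": "drive_tool", "kwargs": {
  "rows": [
    {"x": 0,"y": 0,"z": -0.02,"spin": 0,"fingers": -1},
    {"x": 0,"y": 0,"z": -0.06,"spin": 0,"fingers": -1},
    {"x": 0,"y": 0,"z": -0.11,"spin": 0,"fingers": -1},
    {"x": 0,"y": 0,"z": -0.15,"spin": 0,"fingers": -1},
    {"x": 0,"y": 0,"z": -0.15,"spin": 0,"fingers": -1}
  ]
}}

```text
time_s: 4.32
tcp_pos: [0.4833, -0.343, 0.2288]
eef_rot: [-179.7, -0.2, -86.4]
contact_force: [0.1, 0.7, -3.2]
gripper_width: 0.0305
gripper_force: 35.0
```

```bash
python3 -c "
from h import *
go(.505,.23,.23,-76.95)"
```

```text
xyz [-0.5704 -0.0579 -0.0025] spin -0.1646 rows 9.2 t 4.325
```

{"fn": "drive_tool", "kwargs": {
  "rows": [
    {"x": -0.04,"y": 0,"z": 0,"spin": 0,"fingers": -1},
    {"x": -0.1,"y": -0.005,"z": 0,"spin": -0.03,"fingers": -1},
    {"x": -0.16,"y": -0.012,"z": 0,"spin": -0.05,"fingers": -1},
    {"x": -0.22,"y": -0.02,"z": 0,"spin": -0.07,"fingers": -1},
    {"x": -0.28,"y": -0.027,"z": 0,"spin": -0.09,"fingers": -1},
    {"x": -0.34,"y": -0.034,"z": 0,"spin": -0.11,"fingers": -1},
    {"x": -0.4,"y": -0.041,"z": 0,"spin": -0.13,"fingers": -1},
    {"x": -0.46,"y": -0.048,"z": 0,"spin": -0.15,"fingers": -1},
    {"x": -0.52,"y": -0.054,"z": 0,"spin": -0.165,"fingers": -1},
    {"x": -0.57,"y": -0.058,"z": 0,"spin": -0.165,"fingers": -1}
  ]
}}

```text
time_s: 5.58
tcp_pos: [0.5027, 0.2322, 0.2237]
eef_rot: [179.9, -0.0, -76.9]
contact_force: [0.5, -0.1, -2.8]
gripper_width: 0.0306
gripper_force: 35.0
```

{"fn": "drive_tool", "kwargs": {
  "rows": [
    {"x": 0,"y": 0,"z": 0,"spin": 0,"fingers": -1},
    {"x": 0,"y": 0,"z": 0,"spin": 0,"fingers": -1},
    {"x": 0,"y": 0,"z": 0,"spin": 0,"fingers": -1}
  ]
}}

```text
time_s: 5.95
tcp_pos: [0.5035, 0.2292, 0.2248]
eef_rot: [179.9, -0.0, -77.0]
contact_force: [-0.2, -0.5, -2.7]
gripper_width: 0.0303
gripper_force: 35.0
```

Run:
```python
from h import *
s=sensors.get_state();c=cams.capture('wrist');P=pose(c,s)
print(s['tcp_pos'],s['eef_rot'])
cv2.imwrite('pics/w2.png',c['pixels'][:,:,::-1])
print(proj(c,P,[[.4876,.328,.041],[.505,.254,.041],[.523,.179,.041],[.539,.1055,.041]]))
np.save('w2.npy',np.array([s['tcp_pos'],s['eef_rot']]))
```

```text
[0.50349067 0.22916768 0.22476846] [ 1.79945754e+02 -2.04895993e-02 -7.69989922e+01]
[[272.35808956 264.38086507]
 [271.66458418 200.62187856]
 [270.51054404 127.57326061]
 [270.89683027  46.19299777]]
```

View pics/w2.png

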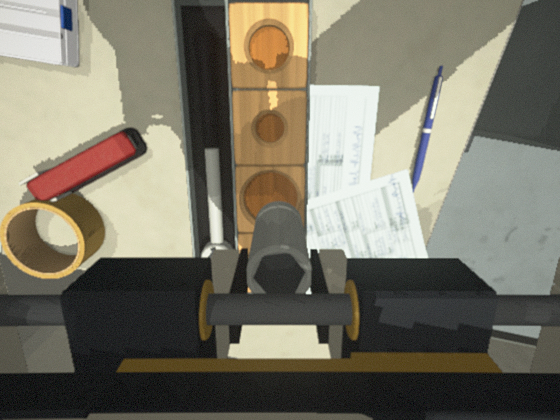

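Wrist view with the 32 held: pocket_32 mouth (268.5,48), pocket_22 (269.5,127), pocket_52 about (270,197). The held socket's top hexagon is at about (279,268), and its lower end is at about row 205.

Run:
```python
from h import *
np.set_printoptions(precision=4,suppress=True)
a=np.load('w2.npy');s=dict(tcp_pos=a[0],eef_rot=a[1]);c=cams.capture('wrist');P=pose(c,s)
q=atz(c,P,[(268.5,48),(269.5,127),(270,197)],.041);print(q)
i=np.array([3,2,1])
t=np.radians(13.05);d=np.array([np.sin(t),-np.cos(t)])
for tt in (12.5,13.05,13.5):
  t=np.radians(tt);d=np.array([np.sin(t),-np.cos(t)]);o=(q[:,:2]-i[:,None]*.076*d);print(tt,o,'p42',o.mean(0))
h=atz(c,P,[(279,268)],s['tcp_pos'][2]+.028);Rt=R.from_euler('xyz',s['eef_rot'],degrees=True).as_matrix()
print('hex in tool',(h-s['tcp_pos'])@Rt)
# expected outline of centred held socket
th=np.linspace(0,2*np.pi,40)
for z in(-.028,.05):
  X=np.c_[.016*np.cos(th),.016*np.sin(th),0*th+z]@Rt.T+s['tcp_pos'];u=proj(c,P,X);print(z,u.min(0),u.max(0))
```

```text
[[0.5409 0.1075 0.041 ]
 [0.5241 0.1787 0.041 ]
 [0.5076 0.2504 0.041 ]]
12.5 [[0.4915 0.3301]
 [0.4912 0.3271]
 [0.4912 0.3246]] p42 [0.4913 0.3273]
13.05 [[0.4894 0.3296]
 [0.4898 0.3268]
 [0.4905 0.3245]] p42 [0.4899 0.327 ]
13.5 [[0.4877 0.3292]
 [0.4886 0.3265]
 [0.4899 0.3243]] p42 [0.4887 0.3267]
hex in tool [[ 0.0047  0.0003 -0.028 ]]
-0.028 [244.6736 245.9012] [311.8861 306.2144]
0.05 [255.1906 199.2732] [301.437  242.8757]
```

Run:
```python
from h import *
a=np.load('w2.npy');s=dict(tcp_pos=a[0],eef_rot=a[1]);c=cams.capture('wrist');P=pose(c,s)
im=cv2.imread('pics/w2.png');im=cv2.resize(im[0:300,170:370],None,fx=2.8,fy=2,interpolation=cv2.INTER_CUBIC)
th=np.linspace(0,2*np.pi,80)
def dr(X,col):
    u=(proj(c,P,X)-[170,0]+.5)*[2.8,2]; cv2.polylines(im,[np.int32(np.round(u))],True,col,1)
t=np.radians(13.05);d=np.array([np.sin(t),-np.cos(t)]);o=np.array([.489,.328])
for i,D in((1,.052),(2,.022),(3,.032)):
    p=o+i*.076*d
    for rr,z,col in(((D+.016)/2,.041,(255,0,0)),((D+.008)/2,.025,(0,255,0))):
        dr(np.c_[p[0]+rr*np.cos(th),p[1]+rr*np.sin(th),0*th+z],col)
Rt=R.from_euler('xyz',s['eef_rot'],degrees=True).as_matrix()
for z in(-.028,.05): dr(np.c_[.016*np.cos(th),.016*np.sin(th),0*th+z]@Rt.T+s['tcp_pos'],(255,255,0))
cv2.imwrite('pics/z2.png',im)
```

```text
(no output)
```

View pics/z2.png

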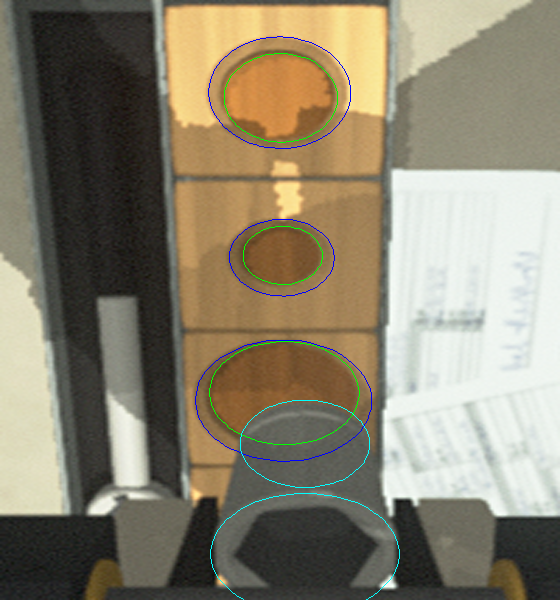

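The overlay fits, with the row origin at (0.489,0.328) and direction 13°. The held socket sits about 1.5 mm toward -x of the tool.

```bash
python3 -c "
from h import *
go(.5408,.1047,.075,-76.95)"
```

```text
xyz [ 0.1298 -0.0079  0.1504] spin -0.001 rows 3.2 t 6.1
```

{"fn": "drive_tool", "kwargs": {
  "rows": [
    {"x": 0.05,"y": -0.003,"z": 0,"spin": 0,"fingers": -1},
    {"x": 0.1,"y": -0.006,"z": 0,"spin": 0,"fingers": -1},
    {"x": 0.1298,"y": -0.008,"z": 0,"spin": 0,"fingers": -1},
    {"x": 0.1298,"y": -0.008,"z": 0.02,"spin": 0,"fingers": -1},
    {"x": 0.1298,"y": -0.008,"z": 0.06,"spin": 0,"fingers": -1},
    {"x": 0.1298,"y": -0.008,"z": 0.1,"spin": 0,"fingers": -1},
    {"x": 0.1298,"y": -0.008,"z": 0.12,"spin": 0,"fingers": -1},
    {"x": 0.1298,"y": -0.008,"z": 0.12,"spin": 0,"fingers": -1},
    {"x": 0.1298,"y": -0.008,"z": 0.12,"spin": 0,"fingers": -1}
  ]
}}

```text
time_s: 7.22
tcp_pos: [0.5418, 0.1057, 0.1065]
eef_rot: [-179.9, 0.0, -76.9]
contact_force: [-0.1, -0.0, -2.6]
gripper_width: 0.0305
gripper_force: 35.0
```

{"fn": "drive_tool", "kwargs": {
  "rows": [
    {"x": 0,"y": 0,"z": 0.01,"spin": 0,"fingers": -1},
    {"x": 0,"y": 0,"z": 0.02,"spin": 0,"fingers": -1},
    {"x": 0,"y": 0,"z": 0.028,"spin": 0,"fingers": -1},
    {"x": 0,"y": 0,"z": 0.03,"spin": 0,"fingers": -1},
    {"x": 0,"y": 0,"z": 0.03,"spin": 0,"fingers": -1}
  ]
}}

```text
time_s: 7.85
tcp_pos: [0.5409, 0.1057, 0.0751]
eef_rot: [180.0, -0.0, -76.9]
contact_force: [-1.0, -0.5, -2.0]
gripper_width: 0.0303
gripper_force: 35.0
```

{"fn": "drive_tool", "kwargs": {
  "rows": [
    {"x": 0,"y": 0,"z": 0.001,"spin": 0,"fingers": -1},
    {"x": 0,"y": 0,"z": 0.001,"spin": 0,"fingers": -1},
    {"x": 0,"y": 0,"z": 0.001,"spin": 0,"fingers": -1}
  ]
}}

```text
time_s: 8.22
tcp_pos: [0.541, 0.1057, 0.0744]
eef_rot: [-180.0, 0.0, -76.9]
contact_force: [0.8, -0.2, -1.4]
gripper_width: 0.0303
gripper_force: 35.0
```

{"fn": "drive_tool", "kwargs": {
  "rows": [
    {"x": 0,"y": 0,"z": 0,"spin": 0,"fingers": 0.2},
    {"x": 0,"y": 0,"z": 0,"spin": 0,"fingers": 0.2},
    {"x": 0,"y": 0,"z": 0,"spin": 0,"fingers": 0.6},
    {"x": 0,"y": 0,"z": 0,"spin": 0,"fingers": 0.6},
    {"x": 0,"y": 0,"z": 0,"spin": 0,"fingers": 0.6},
    {"x": 0,"y": 0,"z": -0.04,"spin": 0,"fingers": 1},
    {"x": 0,"y": 0,"z": -0.09,"spin": 0,"fingers": 1},
    {"x": 0,"y": 0,"z": -0.14,"spin": 0,"fingers": 1},
    {"x": 0,"y": 0,"z": -0.15,"spin": 0,"fingers": 1}
  ]
}}

```text
time_s: 9.35
tcp_pos: [0.5427, 0.1063, 0.2283]
eef_rot: [-179.6, 0.1, -76.9]
contact_force: [0.1, -0.6, -0.8]
gripper_width: 0.0874
gripper_force: 0.0
```

Run:
```python
from h import *
go(.4769,-.2675,.226,-86.6)
c=cams.capture('top')['pixels'];
cv2.imwrite('pics/t3.png',cv2.resize(c[150:270,90:250,::-1],(480,360),interpolation=cv2.INTER_CUBIC))
```

```text
xyz [0.3492 0.1487 0.0009] spin 0.169 rows 6.1 t 9.35
```

{"fn": "drive_tool", "kwargs": {
  "rows": [
    {"x": 0.03,"y": 0.013,"z": 0,"spin": 0.02,"fingers": 1},
    {"x": 0.085,"y": 0.036,"z": 0,"spin": 0.04,"fingers": 1},
    {"x": 0.14,"y": 0.06,"z": 0,"spin": 0.06,"fingers": 1},
    {"x": 0.195,"y": 0.083,"z": 0,"spin": 0.09,"fingers": 1},
    {"x": 0.25,"y": 0.107,"z": 0,"spin": 0.12,"fingers": 1},
    {"x": 0.305,"y": 0.13,"z": 0,"spin": 0.15,"fingers": 1},
    {"x": 0.349,"y": 0.149,"z": 0,"spin": 0.169,"fingers": 1},
    {"x": 0.349,"y": 0.149,"z": 0,"spin": 0.169,"fingers": 1},
    {"x": 0.349,"y": 0.149,"z": 0,"spin": 0.169,"fingers": 1}
  ]
}}

```text
time_s: 10.52
tcp_pos: [0.474, -0.2679, 0.2231]
eef_rot: [179.9, 0.0, -86.7]
contact_force: [0.5, 0.9, -0.5]
gripper_width: 0.0876
gripper_force: 0.0
```

Run:
```python
from h import *
go(.4769,-.2675,.075,-86.6)
c=cams.capture('top')['pixels'];
s=sensors.get_state();w=cams.capture('wrist')
f=lambda p:cv2.resize(p[:,:,::-1],(400,300),interpolation=cv2.INTER_CUBIC)
cv2.imwrite('pics/t4.png',np.hstack([f(c[150:270,90:250]),f(w['pixels'])]))
```

```text
xyz [-1.000e-04 -3.100e-03  1.481e-01] spin -0.0013 rows 2.4 t 10.525
```

View pics/t4.png

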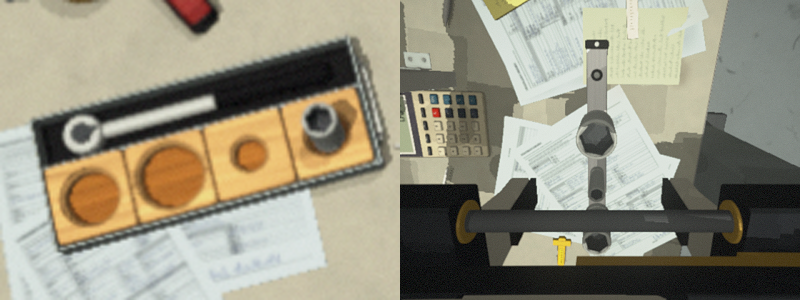

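The 32 stands upright in its pocket. Next is the 52.

{"fn": "drive_tool", "kwargs": {
  "rows": [
    {"x": 0,"y": -0.003,"z": 0.03,"spin": 0,"fingers": 1},
    {"x": 0,"y": -0.003,"z": 0.07,"spin": 0,"fingers": 1},
    {"x": 0,"y": -0.003,"z": 0.11,"spin": 0,"fingers": 1},
    {"x": 0,"y": -0.003,"z": 0.14,"spin": 0,"fingers": 1},
    {"x": 0,"y": -0.003,"z": 0.149,"spin": 0,"fingers": 1},
    {"x": 0,"y": -0.003,"z": 0.149,"spin": 0,"fingers": 1}
  ]
}}

```text
time_s: 11.38
tcp_pos: [0.478, -0.2673, 0.0755]
eef_rot: [180.0, -0.0, -86.5]
contact_force: [-0.5, 0.0, 0.1]
gripper_width: 0.0874
gripper_force: 0.0
```

{"fn": "drive_tool", "kwargs": {
  "rows": [
    {"x": 0,"y": 0,"z": 0,"spin": 0,"fingers": -1},
    {"x": 0,"y": 0,"z": 0,"spin": 0,"fingers": -1},
    {"x": 0,"y": 0,"z": 0,"spin": 0,"fingers": -1},
    {"x": 0,"y": 0,"z": 0,"spin": 0,"fingers": -1},
    {"x": 0,"y": 0,"z": 0,"spin": 0,"fingers": -1},
    {"x": 0,"y": 0,"z": 0,"spin": 0,"fingers": -1},
    {"x": 0,"y": 0,"z": 0,"spin": 0,"fingers": -1}
  ],
  "newtons": 45
}}

```text
time_s: 12.25
tcp_pos: [0.4778, -0.2679, 0.0755]
eef_rot: [-180.0, -0.0, -86.6]
contact_force: [-1.4, 0.5, 4.6]
gripper_width: 0.0508
gripper_force: 45.0
```

{"fn": "drive_tool", "kwargs": {
  "rows": [
    {"x": 0,"y": 0,"z": -0.02,"spin": 0,"fingers": -1},
    {"x": 0,"y": 0,"z": -0.06,"spin": 0,"fingers": -1},
    {"x": 0,"y": 0,"z": -0.11,"spin": 0,"fingers": -1},
    {"x": 0,"y": 0,"z": -0.15,"spin": 0,"fingers": -1},
    {"x": 0,"y": 0,"z": -0.15,"spin": 0,"fingers": -1},
    {"x": 0,"y": 0,"z": -0.15,"spin": 0,"fingers": -1}
  ]
}}

```text
time_s: 13.0
tcp_pos: [0.4764, -0.2671, 0.2233]
eef_rot: [179.8, 0.1, -86.7]
contact_force: [-0.2, 0.4, -5.7]
gripper_width: 0.0503
gripper_force: 45.0
```

```bash
cat > ov.py <<'E'
from h import *
import sys
D,name=float(sys.argv[1]),sys.argv[2]
s=sensors.get_state();c=cams.capture('wrist');P=pose(c,s);print(s['tcp_pos'],s['eef_rot'])
im=cv2.resize(c['pixels'][150:320,170:390,::-1],None,fx=2.8,fy=2.8,interpolation=cv2.INTER_CUBIC)
th=np.linspace(0,2*np.pi,80);Rt=R.from_euler('xyz',s['eef_rot'],degrees=True).as_matrix()
for x,col in((0,(255,255,0)),(-.003,(0,0,255))):
  for z in(-.029,.049):
    X=np.c_[x+D/2*np.cos(th),D/2*np.sin(th),0*th+z]@Rt.T+s['tcp_pos']
    cv2.polylines(im,[np.int32((proj(c,P,X)-[170,150]+.5)*2.8)],True,col,1)
cv2.imwrite(f'pics/{name}.png',im)
E
python3 ov.py .052 g52; python3 -c "
from h import *
go(.5069,.2511,.225,-76.95)"
```

```text
[ 0.47635379 -0.26710455  0.22325202] [ 1.79843159e+02  1.13799747e-01 -8.66564306e+01]
xyz [-0.5156 -0.0609 -0.0013] spin -0.1693 rows 8.3 t 13.05
```

View pics/g52.png

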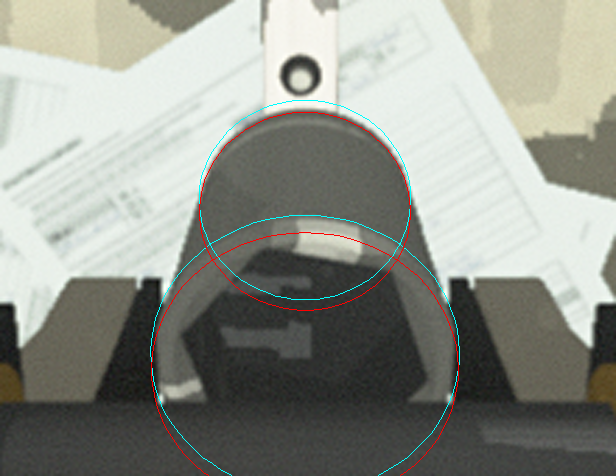

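The overlay confirms an offset of about -3 mm, already included in the target.

{"fn": "drive_tool", "kwargs": {
  "rows": [
    {"x": -0.04,"y": -0.003,"z": 0,"spin": 0,"fingers": -1},
    {"x": -0.1,"y": -0.01,"z": 0,"spin": -0.03,"fingers": -1},
    {"x": -0.16,"y": -0.018,"z": 0,"spin": -0.05,"fingers": -1},
    {"x": -0.22,"y": -0.025,"z": 0,"spin": -0.07,"fingers": -1},
    {"x": -0.28,"y": -0.033,"z": 0,"spin": -0.09,"fingers": -1},
    {"x": -0.34,"y": -0.04,"z": 0,"spin": -0.11,"fingers": -1},
    {"x": -0.4,"y": -0.047,"z": 0,"spin": -0.13,"fingers": -1},
    {"x": -0.46,"y": -0.054,"z": 0,"spin": -0.15,"fingers": -1},
    {"x": -0.5156,"y": -0.061,"z": 0,"spin": -0.169,"fingers": -1},
    {"x": -0.5156,"y": -0.061,"z": 0,"spin": -0.169,"fingers": -1}
  ]
}}

```text
time_s: 14.3
tcp_pos: [0.5073, 0.2537, 0.2223]
eef_rot: [179.8, -0.1, -76.7]
contact_force: [-0.1, -2.5, -5.1]
gripper_width: 0.0505
gripper_force: 45.0
```

{"fn": "drive_tool", "kwargs": {
  "rows": [
    {"x": 0,"y": 0,"z": 0,"spin": 0,"fingers": -1},
    {"x": 0,"y": 0,"z": 0.03,"spin": 0,"fingers": -1},
    {"x": 0,"y": 0,"z": 0.07,"spin": 0,"fingers": -1},
    {"x": 0,"y": 0,"z": 0.1,"spin": 0,"fingers": -1},
    {"x": 0,"y": 0,"z": 0.115,"spin": 0,"fingers": -1},
    {"x": 0,"y": 0,"z": 0.115,"spin": 0,"fingers": -1},
    {"x": 0,"y": 0,"z": 0.115,"spin": 0,"fingers": -1}
  ]
}}

```text
time_s: 15.18
tcp_pos: [0.509, 0.2508, 0.1116]
eef_rot: [-179.9, 0.0, -76.9]
contact_force: [-0.4, 0.4, -5.4]
gripper_width: 0.0506
gripper_force: 45.0
```

```bash
python3 -c "
from h import *
go(.5069,.2512,.0745,-76.95)"
```

```text
xyz [-0.0009  0.002   0.037 ] spin 0.0001 rows 0.6 t 15.175
```

{"fn": "drive_tool", "kwargs": {
  "rows": [
    {"x": 0,"y": 0.002,"z": 0.0,"spin": 0,"fingers": -1},
    {"x": 0,"y": 0.002,"z": 0.012,"spin": 0,"fingers": -1},
    {"x": 0,"y": 0.002,"z": 0.024,"spin": 0,"fingers": -1},
    {"x": 0,"y": 0.002,"z": 0.033,"spin": 0,"fingers": -1},
    {"x": 0,"y": 0.002,"z": 0.036,"spin": 0,"fingers": -1},
    {"x": 0,"y": 0.002,"z": 0.036,"spin": 0,"fingers": -1},
    {"x": 0,"y": 0.002,"z": 0.036,"spin": 0,"fingers": -1}
  ]
}}

```text
time_s: 16.05
tcp_pos: [0.506, 0.2506, 0.0752]
eef_rot: [-180.0, 0.0, -76.9]
contact_force: [-6.8, 1.8, 8.5]
gripper_width: 0.0506
gripper_force: 45.0
```

{"fn": "drive_tool", "kwargs": {
  "rows": [
    {"x": 0,"y": 0.002,"z": -0.001,"spin": 0,"fingers": -1},
    {"x": 0,"y": 0.002,"z": -0.001,"spin": 0,"fingers": -1},
    {"x": 0,"y": 0.002,"z": -0.001,"spin": 0,"fingers": -1}
  ]
}}

```text
time_s: 16.42
tcp_pos: [0.5045, 0.2499, 0.0754]
eef_rot: [-180.0, 0.0, -76.9]
contact_force: [-1.1, 1.2, 0.2]
gripper_width: 0.0504
gripper_force: 45.0
```

{"fn": "drive_tool", "kwargs": {
  "rows": [
    {"x": 0,"y": 0,"z": 0.0005,"spin": 0,"fingers": -1},
    {"x": 0,"y": 0,"z": 0.0005,"spin": 0,"fingers": 0.35},
    {"x": 0,"y": 0,"z": 0.0005,"spin": 0,"fingers": 0.6},
    {"x": 0,"y": 0,"z": 0.0005,"spin": 0,"fingers": 1},
    {"x": 0,"y": 0,"z": 0.0005,"spin": 0,"fingers": 1},
    {"x": 0,"y": 0,"z": 0.0005,"spin": 0,"fingers": 1},
    {"x": 0,"y": 0,"z": -0.04,"spin": 0,"fingers": 1},
    {"x": 0,"y": 0,"z": -0.09,"spin": 0,"fingers": 1},
    {"x": 0,"y": 0,"z": -0.14,"spin": 0,"fingers": 1},
    {"x": 0,"y": 0,"z": -0.15,"spin": 0,"fingers": 1}
  ]
}}

```text
time_s: 17.68
tcp_pos: [0.5058, 0.2506, 0.2293]
eef_rot: [-179.7, 0.2, -76.9]
contact_force: [0.2, -0.4, -1.4]
gripper_width: 0.0878
gripper_force: 0.0
```

```bash
python3 -c "
from h import *
go(.4724,-.191,.225,-86.6)"
```

```text
xyz [0.4226 0.1325 0.0024] spin 0.169 rows 7.1 t 17.675
```

{"fn": "drive_tool", "kwargs": {
  "rows": [
    {"x": 0.05,"y": 0.016,"z": 0,"spin": 0.02,"fingers": 1},
    {"x": 0.105,"y": 0.033,"z": 0,"spin": 0.04,"fingers": 1},
    {"x": 0.16,"y": 0.05,"z": 0,"spin": 0.06,"fingers": 1},
    {"x": 0.215,"y": 0.068,"z": 0,"spin": 0.08,"fingers": 1},
    {"x": 0.27,"y": 0.085,"z": 0,"spin": 0.1,"fingers": 1},
    {"x": 0.325,"y": 0.102,"z": 0,"spin": 0.13,"fingers": 1},
    {"x": 0.38,"y": 0.119,"z": 0,"spin": 0.15,"fingers": 1},
    {"x": 0.4205,"y": 0.1325,"z": 0,"spin": 0.169,"fingers": 1},
    {"x": 0.4205,"y": 0.1325,"z": 0,"spin": 0.169,"fingers": 1},
    {"x": 0.4205,"y": 0.1325,"z": 0,"spin": 0.169,"fingers": 1}
  ]
}}

```text
time_s: 18.92
tcp_pos: [0.4698, -0.19, 0.2247]
eef_rot: [180.0, 0.0, -86.7]
contact_force: [0.7, 0.4, 0.2]
gripper_width: 0.0874
gripper_force: 0.0
```

Run:
```python
from h import *
go(.472,-.1887,.0755,-86.6)
c=cams.capture('top')['pixels'];w=cams.capture('wrist')['pixels'];sc=cams.capture('scene')['pixels']
f=lambda p:cv2.resize(p[:,:,::-1],(400,300),interpolation=cv2.INTER_CUBIC)
cv2.imwrite('pics/t5.png',np.vstack([np.hstack([f(c[150:270,90:250]),f(w)]),np.hstack([f(sc[210:300,160:280]),f(sc[140:230,280:400])])]))
```

```text
xyz [-0.0011 -0.0024  0.1492] spin -0.0012 rows 2.4 t 18.925
```

View pics/t5.png

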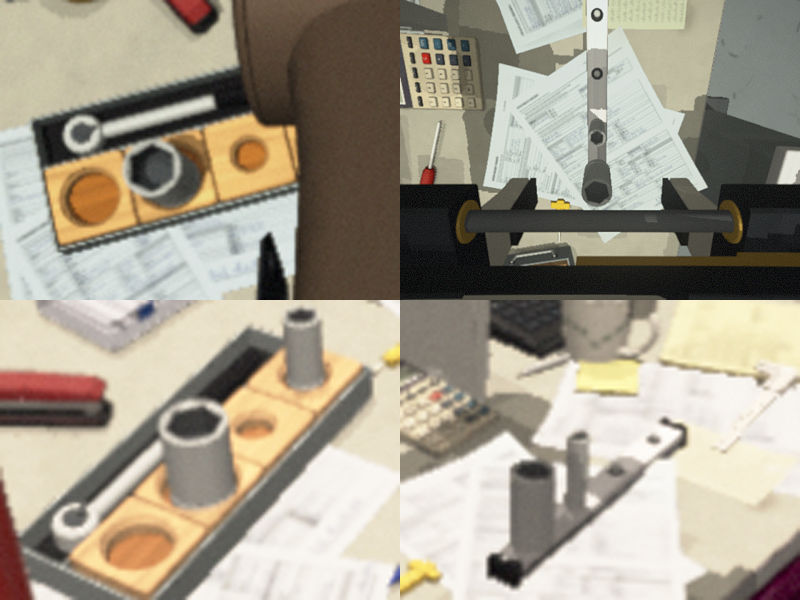

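The 52 and 32 are upright in the tray. Next is the 22.

{"fn": "drive_tool", "kwargs": {
  "rows": [
    {"x": -0.001,"y": -0.002,"z": 0.03,"spin": 0,"fingers": 1},
    {"x": -0.001,"y": -0.002,"z": 0.07,"spin": 0,"fingers": 1},
    {"x": -0.001,"y": -0.002,"z": 0.11,"spin": 0,"fingers": 1},
    {"x": -0.001,"y": -0.002,"z": 0.14,"spin": 0,"fingers": 1},
    {"x": -0.001,"y": -0.002,"z": 0.149,"spin": 0,"fingers": 1},
    {"x": -0.001,"y": -0.002,"z": 0.149,"spin": 0,"fingers": 1},
    {"x": -0.001,"y": -0.002,"z": 0.149,"spin": 0,"fingers": 1}
  ]
}}

```text
time_s: 19.95
tcp_pos: [0.4733, -0.1887, 0.0776]
eef_rot: [-179.9, -0.0, -86.6]
contact_force: [-0.8, 1.1, 0.8]
gripper_width: 0.0878
gripper_force: 0.0
```

{"fn": "drive_tool", "kwargs": {
  "rows": [
    {"x": 0,"y": 0,"z": 0,"spin": 0,"fingers": -1},
    {"x": 0,"y": 0,"z": 0,"spin": 0,"fingers": -1},
    {"x": 0,"y": 0,"z": 0,"spin": 0,"fingers": -1},
    {"x": 0,"y": 0,"z": 0,"spin": 0,"fingers": -1},
    {"x": 0,"y": 0,"z": 0,"spin": 0,"fingers": -1},
    {"x": 0,"y": 0,"z": 0,"spin": 0,"fingers": -1},
    {"x": 0,"y": 0,"z": 0,"spin": 0,"fingers": -1},
    {"x": 0,"y": 0,"z": 0,"spin": 0,"fingers": -1},
    {"x": 0,"y": 0,"z": 0,"spin": 0,"fingers": -1}
  ],
  "newtons": 30
}}

```text
time_s: 21.08
tcp_pos: [0.4722, -0.1888, 0.0763]
eef_rot: [-180.0, 0.0, -86.6]
contact_force: [0.1, 0.9, 0.0]
gripper_width: 0.0203
gripper_force: 30.0
```

{"fn": "drive_tool", "kwargs": {
  "rows": [
    {"x": 0,"y": 0,"z": -0.015,"spin": 0,"fingers": -1},
    {"x": 0,"y": 0,"z": -0.05,"spin": 0,"fingers": -1},
    {"x": 0,"y": 0,"z": -0.1,"spin": 0,"fingers": -1},
    {"x": 0,"y": 0,"z": -0.15,"spin": 0,"fingers": -1},
    {"x": 0,"y": 0,"z": -0.15,"spin": 0,"fingers": -1},
    {"x": 0,"y": 0,"z": -0.15,"spin": 0,"fingers": -1}
  ]
}}

```text
time_s: 21.82
tcp_pos: [0.4717, -0.1887, 0.2265]
eef_rot: [-180.0, 0.0, -86.6]
contact_force: [-0.4, -0.9, -2.2]
gripper_width: 0.0203
gripper_force: 30.0
```

```bash
python3 ov.py .022 g22; python3 -c "
from h import *
go(.5233,.1799,.225,-76.95)"
```

```text
[ 0.47166265 -0.18865444  0.22651625] [-1.79976937e+02  2.87056888e-02 -8.66315967e+01]
xyz [-0.3649 -0.0735  0.0009] spin -0.1691 rows 6.0 t 21.875
```

View pics/g22.png

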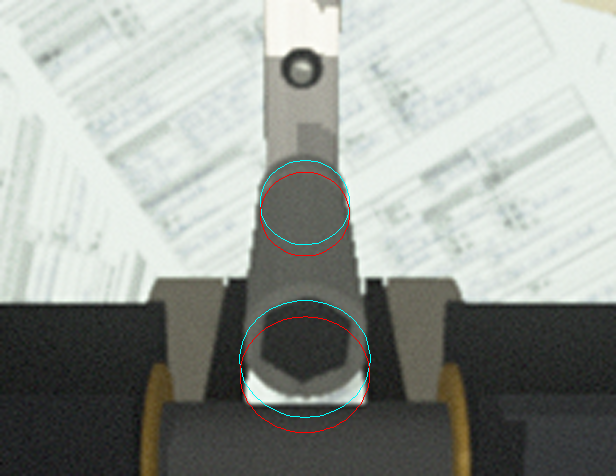

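Socket 22 is held well, within about 1 mm of centre at its lower end. The 52's contact force hints that the pockets sit 1–2 mm nearer in x, so I'll bias that way.

{"fn": "drive_tool", "kwargs": {
  "rows": [
    {"x": -0.04,"y": -0.007,"z": 0,"spin": -0.02,"fingers": -1},
    {"x": -0.095,"y": -0.018,"z": 0,"spin": -0.05,"fingers": -1},
    {"x": -0.15,"y": -0.029,"z": 0,"spin": -0.08,"fingers": -1},
    {"x": -0.205,"y": -0.04,"z": 0,"spin": -0.11,"fingers": -1},
    {"x": -0.26,"y": -0.051,"z": 0,"spin": -0.14,"fingers": -1},
    {"x": -0.315,"y": -0.062,"z": 0,"spin": -0.16,"fingers": -1},
    {"x": -0.3655,"y": -0.072,"z": 0,"spin": -0.169,"fingers": -1},
    {"x": -0.3655,"y": -0.072,"z": 0,"spin": -0.169,"fingers": -1},
    {"x": -0.3655,"y": -0.072,"z": 0,"spin": -0.169,"fingers": -1}
  ]
}}

```text
time_s: 23.0
tcp_pos: [0.5217, 0.18, 0.2249]
eef_rot: [179.8, -0.1, -76.9]
contact_force: [0.3, 0.2, -0.9]
gripper_width: 0.0204
gripper_force: 30.0
```

{"fn": "drive_tool", "kwargs": {
  "rows": [
    {"x": 0,"y": 0,"z": 0,"spin": 0,"fingers": -1},
    {"x": 0,"y": 0,"z": 0.03,"spin": 0,"fingers": -1},
    {"x": 0,"y": 0,"z": 0.07,"spin": 0,"fingers": -1},
    {"x": 0,"y": 0,"z": 0.1,"spin": 0,"fingers": -1},
    {"x": 0,"y": 0,"z": 0.115,"spin": 0,"fingers": -1},
    {"x": 0,"y": 0,"z": 0.115,"spin": 0,"fingers": -1},
    {"x": 0,"y": 0,"z": 0.115,"spin": 0,"fingers": -1}
  ]
}}

```text
time_s: 23.88
tcp_pos: [0.5233, 0.1805, 0.1126]
eef_rot: [-179.9, 0.0, -76.9]
contact_force: [0.5, 0.2, -2.2]
gripper_width: 0.0205
gripper_force: 30.0
```

Run:
```python
from h import *
go(.522,.1806,.075,-76.95)
s=sensors.get_state();c=cams.capture('wrist');P=pose(c,s)
f=lambda p,w=400:cv2.resize(p[:,:,::-1],(w,300),interpolation=cv2.INTER_CUBIC)
t=cams.capture('top')['pixels'];sc=cams.capture('scene')['pixels']
cv2.imwrite('pics/t6.png',np.vstack([np.hstack([f(t[150:270,90:250]),f(c['pixels'][130:310,160:400])]),np.hstack([f(sc[225:285,190:270]),f(c['pixels'])])]))
```

```text
xyz [-0.0004  0.0014  0.0376] spin 0.0002 rows 0.6 t 23.875
```

View pics/t6.png

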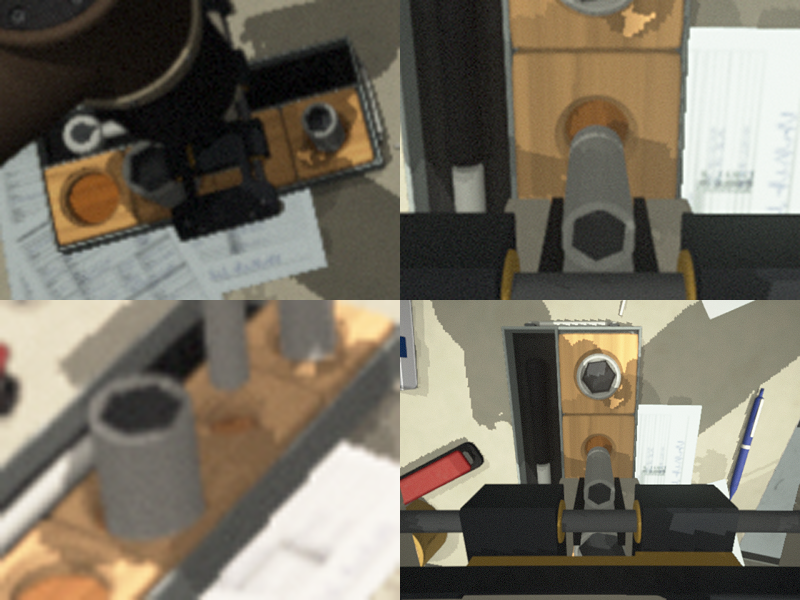

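Pocket 22's mouth is centred near x=594 in the crop, directly under the held socket's lower end at x=595. I'm lowering it.

{"fn": "drive_tool", "kwargs": {
  "rows": [
    {"x": 0,"y": 0.001,"z": 0.0,"spin": 0,"fingers": -1},
    {"x": 0,"y": 0.001,"z": 0.012,"spin": 0,"fingers": -1},
    {"x": 0,"y": 0.001,"z": 0.024,"spin": 0,"fingers": -1},
    {"x": 0,"y": 0.001,"z": 0.033,"spin": 0,"fingers": -1},
    {"x": 0,"y": 0.001,"z": 0.036,"spin": 0,"fingers": -1},
    {"x": 0,"y": 0.001,"z": 0.036,"spin": 0,"fingers": -1},
    {"x": 0,"y": 0.001,"z": 0.036,"spin": 0,"fingers": -1}
  ]
}}

```text
time_s: 24.9
tcp_pos: [0.5214, 0.18, 0.0752]
eef_rot: [180.0, -0.0, -76.9]
contact_force: [-0.8, -0.2, -0.3]
gripper_width: 0.0205
gripper_force: 30.0
```

{"fn": "drive_tool", "kwargs": {
  "rows": [
    {"x": 0,"y": 0,"z": 0.0005,"spin": 0,"fingers": -1},
    {"x": 0,"y": 0,"z": 0.0005,"spin": 0,"fingers": -0.2},
    {"x": 0,"y": 0,"z": 0.0005,"spin": 0,"fingers": 0.4},
    {"x": 0,"y": 0,"z": 0.0005,"spin": 0,"fingers": 0.4},
    {"x": 0,"y": 0,"z": 0.0005,"spin": 0,"fingers": 0.4},
    {"x": 0,"y": 0,"z": 0.0005,"spin": 0,"fingers": 0.4},
    {"x": 0,"y": 0,"z": -0.04,"spin": 0,"fingers": 0.4},
    {"x": 0,"y": 0,"z": -0.09,"spin": 0,"fingers": 1},
    {"x": 0,"y": 0,"z": -0.14,"spin": 0,"fingers": 1},
    {"x": 0,"y": 0,"z": -0.15,"spin": 0,"fingers": 1}
  ]
}}

```text
time_s: 26.15
tcp_pos: [0.5231, 0.1809, 0.2293]
eef_rot: [-179.6, 0.1, -76.9]
contact_force: [-0.3, -0.3, -1.4]
gripper_width: 0.0851
gripper_force: 0.0
```

```bash
python3 -c "
from h import *
go(.4672,-.1129,.225,-86.6)"
```

```text
xyz [0.2735 0.121  0.003 ] spin 0.169 rows 4.8 t 26.15
```

{"fn": "drive_tool", "kwargs": {
  "rows": [
    {"x": 0.03,"y": 0.013,"z": 0,"spin": 0.03,"fingers": 1},
    {"x": 0.085,"y": 0.038,"z": 0,"spin": 0.06,"fingers": 1},
    {"x": 0.14,"y": 0.062,"z": 0,"spin": 0.09,"fingers": 1},
    {"x": 0.195,"y": 0.086,"z": 0,"spin": 0.12,"fingers": 1},
    {"x": 0.25,"y": 0.11,"z": 0,"spin": 0.15,"fingers": 1},
    {"x": 0.2735,"y": 0.12,"z": 0,"spin": 0.169,"fingers": 1},
    {"x": 0.2735,"y": 0.12,"z": 0,"spin": 0.169,"fingers": 1},
    {"x": 0.2735,"y": 0.12,"z": 0,"spin": 0.169,"fingers": 1}
  ]
}}

```text
time_s: 27.15
tcp_pos: [0.4663, -0.1133, 0.2249]
eef_rot: [180.0, 0.0, -86.6]
contact_force: [0.4, 0.1, -0.6]
gripper_width: 0.0875
gripper_force: 0.0
```

Run:
```python
from h import *
go(.4672,-.1129,.0755,-86.6)
```

```text
xyz [-0.0004 -0.001   0.1494] spin -0.0006 rows 2.4 t 27.15
```

{"fn": "drive_tool", "kwargs": {
  "rows": [
    {"x": 0,"y": -0.001,"z": 0.03,"spin": 0,"fingers": 1},
    {"x": 0,"y": -0.001,"z": 0.07,"spin": 0,"fingers": 1},
    {"x": 0,"y": -0.001,"z": 0.11,"spin": 0,"fingers": 1},
    {"x": 0,"y": -0.001,"z": 0.14,"spin": 0,"fingers": 1},
    {"x": 0,"y": -0.001,"z": 0.149,"spin": 0,"fingers": 1},
    {"x": 0,"y": -0.001,"z": 0.149,"spin": 0,"fingers": 1},
    {"x": 0,"y": -0.001,"z": 0.149,"spin": 0,"fingers": 1}
  ]
}}

```text
time_s: 28.02
tcp_pos: [0.4685, -0.1131, 0.0774]
eef_rot: [-179.9, -0.0, -86.6]
contact_force: [-0.1, 0.0, -0.5]
gripper_width: 0.0871
gripper_force: 0.0
```

{"fn": "drive_tool", "kwargs": {
  "rows": [
    {"x": 0,"y": 0,"z": 0,"spin": 0,"fingers": -1},
    {"x": 0,"y": 0,"z": 0,"spin": 0,"fingers": -1},
    {"x": 0,"y": 0,"z": 0,"spin": 0,"fingers": -1},
    {"x": 0,"y": 0,"z": 0,"spin": 0,"fingers": -1},
    {"x": 0,"y": 0,"z": 0,"spin": 0,"fingers": -1},
    {"x": 0,"y": 0,"z": 0,"spin": 0,"fingers": -1},
    {"x": 0,"y": 0,"z": 0,"spin": 0,"fingers": -1}
  ],
  "newtons": 40
}}

```text
time_s: 28.9
tcp_pos: [0.4676, -0.1135, 0.0763]
eef_rot: [-180.0, -0.0, -86.6]
contact_force: [1.5, -0.4, 0.5]
gripper_width: 0.0405
gripper_force: 40.0
```

{"fn": "drive_tool", "kwargs": {
  "rows": [
    {"x": 0,"y": 0,"z": -0.015,"spin": 0,"fingers": -1},
    {"x": 0,"y": 0,"z": -0.05,"spin": 0,"fingers": -1},
    {"x": 0,"y": 0,"z": -0.1,"spin": 0,"fingers": -1},
    {"x": 0,"y": 0,"z": -0.15,"spin": 0,"fingers": -1},
    {"x": 0,"y": 0,"z": -0.15,"spin": 0,"fingers": -1},
    {"x": 0,"y": 0,"z": -0.15,"spin": 0,"fingers": -1}
  ]
}}

```text
time_s: 29.65
tcp_pos: [0.4664, -0.1132, 0.2251]
eef_rot: [179.9, 0.0, -86.6]
contact_force: [0.5, -0.9, -4.2]
gripper_width: 0.0406
gripper_force: 40.0
```

```bash
python3 -c "
from h import *
go(.4878,.3278,.225,-76.95)"
```

```text
xyz [-4.39e-01 -4.72e-02  4.00e-04] spin -0.1692 rows 7.1 t 29.65
```

{"fn": "drive_tool", "kwargs": {
  "rows": [
    {"x": -0.03,"y": -0.003,"z": 0,"spin": -0.02,"fingers": -1},
    {"x": -0.085,"y": -0.009,"z": 0,"spin": -0.04,"fingers": -1},
    {"x": -0.14,"y": -0.015,"z": 0,"spin": -0.06,"fingers": -1},
    {"x": -0.2,"y": -0.021,"z": 0,"spin": -0.08,"fingers": -1},
    {"x": -0.26,"y": -0.028,"z": 0,"spin": -0.1,"fingers": -1},
    {"x": -0.32,"y": -0.034,"z": 0,"spin": -0.12,"fingers": -1},
    {"x": -0.38,"y": -0.041,"z": 0,"spin": -0.15,"fingers": -1},
    {"x": -0.439,"y": -0.047,"z": 0,"spin": -0.169,"fingers": -1},
    {"x": -0.439,"y": -0.047,"z": 0,"spin": -0.169,"fingers": -1},
    {"x": -0.439,"y": -0.047,"z": 0,"spin": -0.169,"fingers": -1}
  ]
}}

```text
time_s: 30.9
tcp_pos: [0.4874, 0.3269, 0.2239]
eef_rot: [179.8, -0.1, -76.9]
contact_force: [-0.2, -0.3, -3.0]
gripper_width: 0.0405
gripper_force: 40.0
```

{"fn": "drive_tool", "kwargs": {
  "rows": [
    {"x": 0,"y": 0,"z": 0,"spin": 0,"fingers": -1},
    {"x": 0,"y": 0,"z": 0.03,"spin": 0,"fingers": -1},
    {"x": 0,"y": 0,"z": 0.07,"spin": 0,"fingers": -1},
    {"x": 0,"y": 0,"z": 0.1,"spin": 0,"fingers": -1},
    {"x": 0,"y": 0,"z": 0.115,"spin": 0,"fingers": -1},
    {"x": 0,"y": 0,"z": 0.115,"spin": 0,"fingers": -1},
    {"x": 0,"y": 0,"z": 0.115,"spin": 0,"fingers": -1}
  ]
}}

```text
time_s: 31.78
tcp_pos: [0.4893, 0.328, 0.1127]
eef_rot: [-179.9, 0.1, -76.9]
contact_force: [-0.2, 0.2, -3.1]
gripper_width: 0.0404
gripper_force: 40.0
```

Run:
```python
from h import *
go(.4878,.3278,.075,-76.95)
c=cams.capture('wrist')
f=lambda p,w=400:cv2.resize(p[:,:,::-1],(w,300),interpolation=cv2.INTER_CUBIC)
t=cams.capture('top')['pixels'];sc=cams.capture('scene')['pixels']
cv2.imwrite('pics/t7.png',np.vstack([np.hstack([f(t[150:270,90:250]),f(c['pixels'][130:310,160:400])]),np.hstack([f(sc[225:315,170:290]),f(c['pixels'])])]))
```

```text
xyz [-0.0001  0.0016  0.0377] spin 0.0002 rows 0.6 t 31.775
```

View pics/t7.png

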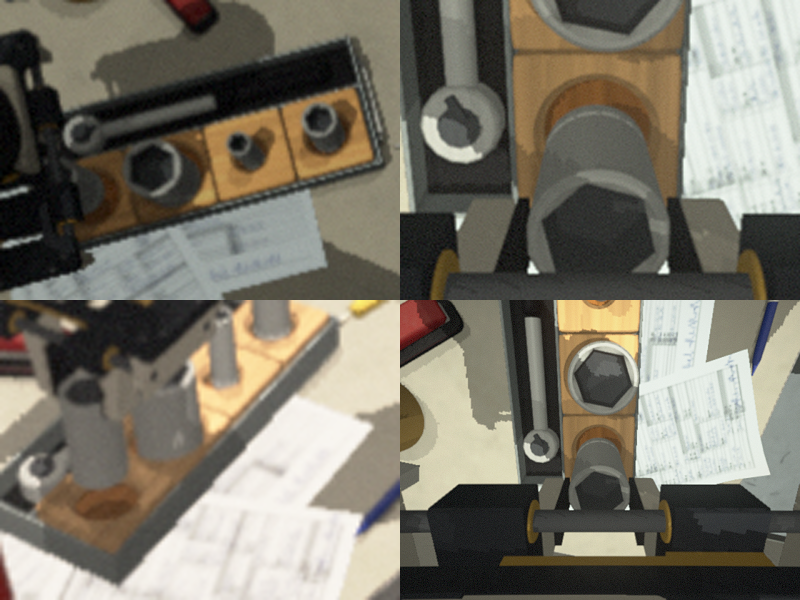

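The 42 pocket mouth (centre x≈597 in the crop) lines up with the held socket's lower end (about 598). The other three stand upright. I'm lowering it.

{"fn": "drive_tool", "kwargs": {
  "rows": [
    {"x": 0,"y": 0.0005,"z": 0.0,"spin": 0,"fingers": -1},
    {"x": 0,"y": 0.0005,"z": 0.012,"spin": 0,"fingers": -1},
    {"x": 0,"y": 0.0005,"z": 0.024,"spin": 0,"fingers": -1},
    {"x": 0,"y": 0.0005,"z": 0.033,"spin": 0,"fingers": -1},
    {"x": 0,"y": 0.0005,"z": 0.036,"spin": 0,"fingers": -1},
    {"x": 0,"y": 0.0005,"z": 0.036,"spin": 0,"fingers": -1},
    {"x": 0,"y": 0.0005,"z": 0.036,"spin": 0,"fingers": -1}
  ]
}}

```text
time_s: 32.8
tcp_pos: [0.4878, 0.3274, 0.0753]
eef_rot: [180.0, -0.0, -76.9]
contact_force: [-2.2, 0.6, 0.7]
gripper_width: 0.0406
gripper_force: 40.0
```

{"fn": "drive_tool", "kwargs": {
  "rows": [
    {"x": 0,"y": 0,"z": 0.0003,"spin": 0,"fingers": -1},
    {"x": 0,"y": 0,"z": 0.0003,"spin": 0,"fingers": 0.2},
    {"x": 0,"y": 0,"z": 0.0003,"spin": 0,"fingers": 0.6},
    {"x": 0,"y": 0,"z": 0.0003,"spin": 0,"fingers": 0.7},
    {"x": 0,"y": 0,"z": 0.0003,"spin": 0,"fingers": 0.7},
    {"x": 0,"y": 0,"z": 0.0003,"spin": 0,"fingers": 0.7},
    {"x": 0,"y": 0,"z": -0.04,"spin": 0,"fingers": 0.7},
    {"x": 0,"y": 0,"z": -0.09,"spin": 0,"fingers": 1},
    {"x": 0,"y": 0,"z": -0.14,"spin": 0,"fingers": 1},
    {"x": 0,"y": 0,"z": -0.15,"spin": 0,"fingers": 1}
  ]
}}

```text
time_s: 34.05
tcp_pos: [0.4894, 0.3287, 0.2295]
eef_rot: [-179.7, 0.2, -76.9]
contact_force: [-0.6, 0.6, -0.5]
gripper_width: 0.0873
gripper_force: 0.0
```

{"fn": "drive_tool", "kwargs": {
  "rows": [
    {"x": 0.05,"y": 0.03,"z": 0,"spin": 0,"fingers": 1},
    {"x": 0.1,"y": 0.06,"z": 0,"spin": 0,"fingers": 1},
    {"x": 0.15,"y": 0.06,"z": 0,"spin": 0,"fingers": 1},
    {"x": 0.2,"y": 0.06,"z": 0,"spin": 0,"fingers": 1},
    {"x": 0.25,"y": 0.06,"z": 0,"spin": 0,"fingers": 1},
    {"x": 0.3,"y": 0.06,"z": 0,"spin": 0,"fingers": 1},
    {"x": 0.35,"y": 0.06,"z": 0,"spin": 0,"fingers": 1},
    {"x": 0.4,"y": 0.06,"z": 0,"spin": 0,"fingers": 1},
    {"x": 0.4,"y": 0.06,"z": 0,"spin": 0,"fingers": 1},
    {"x": 0.4,"y": 0.06,"z": 0,"spin": 0,"fingers": 1}
  ]
}}

```text
time_s: 35.3
tcp_pos: [0.5196, -0.0759, 0.2247]
eef_rot: [179.9, 0.0, -77.0]
contact_force: [0.6, 0.9, -0.2]
gripper_width: 0.0875
gripper_force: 0.0
```

Run:
```python
from h import *
f=lambda p,w=400:cv2.resize(p[:,:,::-1],(w,300),interpolation=cv2.INTER_CUBIC)
t=cams.capture('top')['pixels'];sc=cams.capture('scene')['pixels']
cv2.imwrite('pics/t8.png',np.vstack([np.hstack([f(t[150:270,90:250]),f(t[130:280,240:440])]),np.hstack([f(sc[215:305,160:280]),f(sc)])]))
```

```text
(no output)
```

View pics/t8.png

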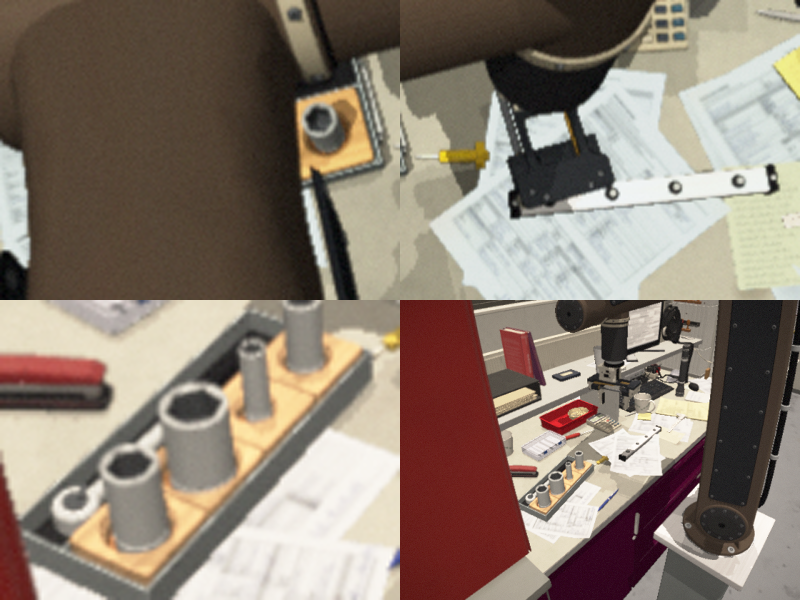

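All four sockets stand upright in their matching pockets, the rail is empty and the gauge looks untouched. Handing in.

```bash
python3 -c "
from plant import r
print(r.close_job())"
```

```text
the job is handed in; nothing more can be done
None
```

The job is handed in: all four sockets stand upright, hexagon up, in the pockets made for their sizes, as the last camera views before hand-in show. It took about 35 s of the 102 s allowed; no verdict came back.

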